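# Tip the handheld reader up out of its flush dock and lay it in the hand-out tray

## Task

Take the handheld reader out of its dock and lay it, keys up, in the steel tray. It sits flush with no room for fingers, so first press its end under the little shelf fully down so that the other end tips up, then take it by the raised end, draw it out clear of the shelf and set it gently down flat on the tray's floor before letting go. Do not knock the shelf, and leave the other things on the desk where they are.

Things in the scene. Friction and masses are not known exactly. Their poses are not given: they have to be found in the camera images.
- reader: The grey handheld reader, a slab 54 (x) x 150 (y) x 24 mm (z), 0.13 to 0.25 kg, black screen on the +y half of its top and nine round white keys on the -y half. Origin: centre of its underside. It starts level in the dock, its axes along the dock's to within 0.01 rad, its top flush with the dock's rim.
- dock: Fixed white dock; origin on the desk under the middle of its pocket; y points to the press end (far from the robot, yaw -1.6 to -0.9 rad), -x to its front (left). Outline x -52 to 70, y -98 to 112; rim 63 high (mm). Pocket x -29.5 to 29.5, y -77.5 to 82: no room for fingers. For y 22 to 82 the front wall is cut down to 28 so that a tilted finger has room. The reader lies on a rocking floor.
- rocker (a joint): Rocking floor of the dock, under the reader, pivot line along the dock's x through dock point (0, 0, 36 mm). 0 = level; grows to a stop at 0.40 rad as the reader's +y end is pressed down and its -y end rises (that end's top edge then stands about 24 mm above the rim). A stiff friction hinge: it takes 2.5 to 4 N at the press end and stays where it is left.
- press_end (a point): Point on the top of the reader as it lies level, 58 mm to dock +y from the middle, at rim height: where to press. As the reader tips, the surface below this point sinks about 22 mm. It lies under the shelf, 15 mm behind the shelf's front edge, so the tool must lean some 25 to 40 degrees, its upper part towards dock -x, and come in from the front.
- rise_end (a point): Fixed point at rim height over the dock's y = -60 mm; the end of the reader that rises is here, with nothing above it. The raised reader can be pinched across its 54 mm width (dock x), fingers over the rim.
- shelf: Small fixed white shelf over the press end (same origin and axes as the dock): x -15 to +70, y +22 to +112 mm, underside 183 mm and top 195 mm above the desk, with a carton on it up to 235 mm. Two 14 mm posts at its back, at (61, 31) and (61, 103) mm. The reader has to be raised 50 to 100 mm and drawn out to dock -y (80 mm or more) or to the front (dock -x, 70 mm or more) before it is lifted higher.
- tray: Fixed open steel tray 170 (x) x 250 (y) x 22 mm, walls 4 mm, floor 4 mm thick. Origin: centre of its underside on the desk.
- stapler: Bystander, loose: a black stapler 150 x 34 x 47 mm; origin at the centre of its underside.
- cup: Bystander, loose: a clear plastic cup 66 mm wide, 75 mm high; origin at the centre of its underside.
- mouse: Bystander, loose: a white computer mouse 105 x 60 x 33 mm; origin at the centre of its underside.
- journal: Bystander, loose: a closed green journal 160 x 223 x 28 mm; origin at the centre of its underside.
- sanitiser: Bystander, loose: a round bottle 64 mm wide, 160 mm high; origin at the centre of its underside.
- calculator: Bystander, loose: a desk calculator 150 x 90 x 20 mm; origin at the centre of its underside.
Mind the look-alikes: they are no part of the job. What is shaped like the dock but turquoise is not meant.

How it is judged:
On the way, in this order (a step that is already met when the one before it is completed fails the run):
1. the reader's far end is pressed down and the other end tipped up (rocker past 0.28 rad) (value of joint rocker above 0.28 rad), for 0.2 s.
2. the reader is lifted out of the dock (height (world z) of reader above 0.085 m and contact force between the fingers and reader above 0.5 N), for 0.1 s.
3. the reader is set down nearly flat (within 0.2 rad) on the tray while still in the fingers (x of reader in the frame of tray between -0.056 and 0.056 m and y of reader in the frame of tray between -0.055 and 0.055 m and angle between reader's own z axis and vertical below 0.2 rad and contact force between the fingers and reader above 0.5 N and contact force between reader and tray above 0.3 N), for 0.05 s.
At the end, for the whole second after the job is handed in: The reader lies keys up, flat within 0.12 rad, at rest on the tray's floor (underside less than 12 mm above the desk), its middle within 55 mm of the tray's middle both ways, released (x of reader in the frame of tray between -0.056 and 0.056 m and y of reader in the frame of tray between -0.055 and 0.055 m and angle between reader's own z axis and vertical below 0.12 rad and z of reader in the frame of tray below 0.012 m and linear speed of reader below 0.02 m/s); the robot touches nothing.
It fails at once if the shelf is knocked (over 10 N) (contact force between shelf and anything else above 10 N).
It fails at once if a bystander is moved over 30 mm (distance of any of stapler, cup, mouse, journal, sanitiser, calculator from where it was at the start of the episode above 0.03 m).
It also fails if it takes over 69 s, if anything falls off the work surface, if the arm or the gripper's body presses on something with over 40 N, if the wrist force passes 120 N, or if a joint passes its speed limit or range.

## Robot

A 7-joint arm with a two-finger parallel gripper is mounted at the origin on the work surface. World frame = base frame: x ahead of the robot, y to its left, z up, the work surface at z = 0. Lengths are in m, angles in rad, forces in N, time in s.
With the tool pointing down it reaches from about 0.4 to 0.85 m from the base axis. Payload 10.4 kg.
Tool frame: the origin (TCP) lies on the centre line of the jaws, within the pads' length; the fingertips stand 8 mm ahead of it and the grasp point (between the pads) lies 11 mm behind it (r.finger_overhang is the distance from the TCP to the fingertips, in m); z points along the fingers, y is the line along which they close (so a half turn about z gives the same grasp; the last joint's range is limited). The gripper opens to 87 mm and grips with 3 to 60 N. Pads are 19 mm wide; open, the fingers measure 117 mm over their backs; the gripper's body (75 mm by 190 mm) begins 51 mm behind the grasp point.
Start: joints at [1.1, 0.332, -0.065, 1.46, 0.022, 1.35, -0.088], TCP at [0.271, -0.563, 0.231] pointing down, gripper open.
Joint ranges: [-2.6, 2.6], [-0.5, 2.12], [-1.47, 1.34], [0.16, 2.42], [-1.27, 4.41], [0.06, 2.06], [-2.6, 2.6]. Speed limits (rad/s): [2.22, 2.22, 2.79, 2.79, 3.14, 3.14, 3.14].

## Interface

Orientations are given as a unit quaternion [x, y, z, w].
In Python, from bench import r, vision gives the robot as it stands.
- The arm moves only by the tool drive_tool, never from a script. Its argument "series" is a list of rows, each a list of 2 entries, a list of its own where there are three numbers: the shift along the world's x, y, z in cm, then the turn about the world's z in degrees. A call has exactly 10 rows; each row shifts and turns the commanded pose from where the row before left it; what a row does not reach is not made up. A row lasts 1/8 s, in which the tool goes at most 62.5 mm and 10.7 degrees, less where a joint would pass 70% of its speed; a pose out of reach is approached as far as the arm can. A call with a gripper value outside its range is refused whole. "hand" is the closure, from 0 (fully open) to 1 (shut), set as the call begins (left out, the last holds). The fingers move at their own pace and stop on an object; "newtons" is the grip in N (left out, the last holds). Time passes only in rows, so rows that do not move let the fingers close, or fill a call up. It gives the time, the measured TCP pose, the force, the opening and the grip force at its end, in the units of the state.
- r.read_state(): the state, without advancing time (a new reading comes with each control period).
- vision.camera(name): name is "scene" or "top" or "wrist"; returns a dict with "color" (420x560x3 uint8, red, green, blue), "intrinsics" (3x3 intrinsics, pixels), "R" (3x3) and "t" (3): a world point X has camera coordinates R X + t; the wrist camera has in their place "mount" (4x4, takes a point from camera to tool coordinates, whose origin is the TCP and whose axes are the flange's). Camera axes: x right, y down, z forward; pixel columns grow to the right and rows downward; lengths in m; the calibration is good to about 2 mm. A picture is of the moment at which its call begins: read the wrist's pose just before it. There is no depth.
- r.close_job(): hands the job in; it is judged then, once.
The state is a dict: "time": time; "joint_positions": joint angles; "joint_vel": joint speeds; "joint_torque": joint torques, N m; "ee_pos": TCP position; "eef_rot": TCP orientation; "ft_force": force on the tool from outside, world axes, zero at the start; "torque": the same for the moment, N m; "width": finger opening in m; "grip_force": force on a finger pad.
Only numpy, scipy, OpenCV 4.12 (cv2) and the standard library are available. Lean on these libraries where they do the work, as an engineer would, in place of code of your own. Each camera call takes 0.05 s, during which the arm holds its last target. There are 200 camera calls.

## Working session

There is one attempt and no reset: what is moved stays moved. The work goes in short steps, Python scripts to look and compute and a tool call to move; the robot and the scene stay as the last step left them, time stands still between calls to the robot, and variables do not carry over. Pictures are saved under pics/ and viewed, at most 10 in all, crops included, and the job is handed in when it is done.

Besides the shell and the picture viewer there is one more tool, called after "Call:" by a JSON object that holds its "method" and its "body". drive_tool: Moves the arm, as the interface text tells. Its arguments: {"type":"object","properties":{"series":{"type":"array"},"hand":{"type":"number"},"newtons":{"type":"number"}},"required":["series"]}

```bash
mkdir -p pics; ls
cat > h.py <<'E'
import numpy as np, cv2, json
from scipy.spatial.transform import Rotation as Ro
from bench import r, vision
def st(): 
    s=r.read_state(); return s
def snap(name,f):
    s=r.read_state(); c=vision.camera(name); cv2.imwrite('pics/'+f+'.png',c['color'][:,:,::-1])
    if name=='wrist':
        T=np.eye(4);T[:3,:3]=Ro.from_quat(s['eef_rot']).as_matrix();T[:3,3]=s['ee_pos'];M=T@np.array(c['mount'])
        c['Rwc']=M[:3,:3];c['C']=M[:3,3]
    else:
        c['Rwc']=np.array(c['R']).T;c['C']=-c['Rwc']@np.array(c['t'])
    np.savez('pics/'+f+'.npz',K=c['intrinsics'],Rwc=c['Rwc'],C=c['C'],img=c['color'])
    return c
def load(f): return dict(np.load('pics/'+f+'.npz'))
def ray(c,uv):
    d=c['Rwc']@np.linalg.inv(c['K'])@np.array([uv[0],uv[1],1.]); return c['C'],d/np.linalg.norm(d)
def onz(c,uv,z):
    C,d=ray(c,uv); return C+d*(z-C[2])/d[2]
def tri(obs):
    A=np.zeros((3,3));b=np.zeros(3)
    for c,uv in obs:
        C,d=ray(c,uv);P=np.eye(3)-np.outer(d,d);A+=P;b+=P@C
    X=np.linalg.solve(A,b)
    return X,[np.linalg.norm((np.eye(3)-np.outer(ray(c,uv)[1],ray(c,uv)[1]))@(X-c['C'])) for c,uv in obs]
def proj(c,X):
    p=c['K']@(c['Rwc'].T@(np.array(X)-c['C']));return p[:2]/p[2]
E
python3 - <<'E'
from h import *
s=st();print({k:np.round(v,3) for k,v in s.items()},r.finger_overhang)
print(Ro.from_quat(s['eef_rot']).as_matrix().round(3))
for n in('scene','top','wrist'):
    c=snap(n,n+'0');print(n,c['C'].round(3),c['Rwc'][:,2].round(3),c['intrinsics'][0,0])
E
```

```text
pics
{'time': np.float64(0.0), 'joint_positions': array([ 1.1  ,  0.333, -0.065,  1.461,  0.022,  1.35 , -0.088]), 'joint_vel': array([-0.   ,  0.001,  0.001, -0.   ,  0.   ,  0.001,  0.001]), 'joint_torque': array([-0.0000e+00, -6.2326e+01,  2.5000e-02, -3.8989e+01, -6.1000e-02,
        4.0000e-02,  0.0000e+00]), 'ee_pos': array([ 0.27 , -0.563,  0.23 ]), 'eef_rot': array([ 0.975,  0.222, -0.   , -0.001]), 'ft_force': array([-0.41 ,  0.396, -0.174]), 'torque': array([ 0.038, -0.007,  0.019]), 'grip_force': np.float64(0.0), 'width': np.float64(0.087)} 0.008
[[ 0.901  0.433 -0.001]
 [ 0.433 -0.901  0.001]
 [-0.    -0.001 -1.   ]]
scene [ 0.888 -0.784  1.189] [-0.305  0.551 -0.777] 411.3603479513123
top [0.346 0.02  1.557] [ 0.076  0.01  -0.997] 439.96205802205316
wrist [ 0.335 -0.533  0.385] [-0.233 -0.11  -0.966] 376.7266549498014
```

View pics/scene0.png

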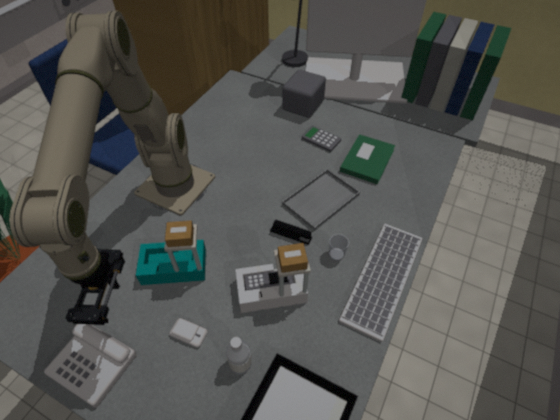

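View pics/top0.png

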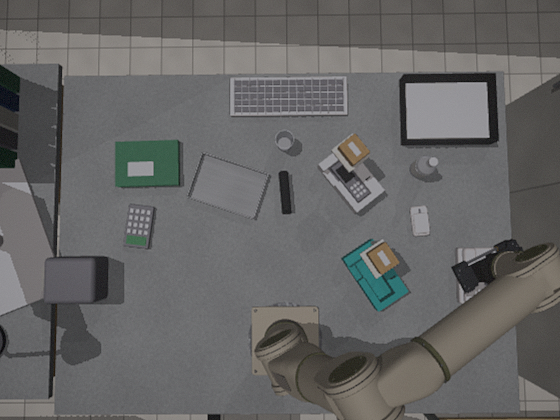

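The scene picture shows the white dock with the reader at about (270,285), its shelf and carton at (292,258), and the turquoise decoy at (172,262). The tray is at (320,198), and the stapler (291,232) and cup (338,247) are between them. In the top view the dock is at (352,180), the tray at (230,185), the stapler at (285,192), the cup at (285,140) and the sanitiser at (427,165).

The drive rows offer only shifts and a turn about vertical, so there is no lean command. I'll measure the dock and tray first.

Run:
```python
from h import *
for f in('top0','scene0'):
    c=load(f);im=c['img']
    box=(310,120,400,225) if f=='top0' else (215,225,325,320)
    x0,y0,x1,y1=box
    cr=cv2.resize(im[y0:y1,x0:x1],None,fx=4.5,fy=4.5,interpolation=cv2.INTER_CUBIC)
    cr=cr[:470]
    cr=cv2.copyMakeBorder(cr,0,470-cr.shape[0],0,0,cv2.BORDER_CONSTANT)
    if f=='top0':A=cr
    else:B=cr[:, :395]
cv2.imwrite('pics/dockcrop.png',np.hstack([A,B])[:,:,::-1])
print(A.shape,B.shape)
# tray by floor: edges -> use scene+top corners: contour
```

```text
(470, 405, 3) (470, 395, 3)
```

View pics/dockcrop.png

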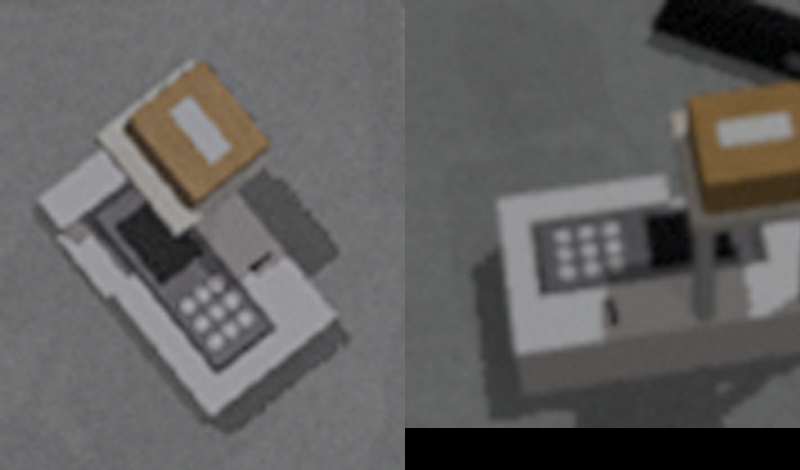

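The crop shows the reader with its screen towards the shelf and its keys towards the robot. In the left part the rim corners are at crop pixels (212,413), (338,315) and (38,200), and the front wall is cut down at (75,235). Next I triangulate the keys from both views and locate the rim and tray corners.

Run:
```python
from h import *
t=load('top0');s=load('scene0')
def blobs(c,box,n=5):
    x0,y0,x1,y1=box
    g=cv2.cvtColor(c['img'],cv2.COLOR_RGB2GRAY)[y0:y1,x0:x1]
    g=cv2.resize(g,None,fx=8,fy=8,interpolation=cv2.INTER_CUBIC)
    th=cv2.adaptiveThreshold(g,255,cv2.ADAPTIVE_THRESH_MEAN_C,cv2.THRESH_BINARY,41,-8)
    k,l,stt,ce=cv2.connectedComponentsWithStats(th)
    return np.array([(ce[i]+.5)/8-.5+[x0,y0] for i in range(1,k) if 150<stt[i,4]<1600 and 8<stt[i,2]<45 and 8<stt[i,3]<45])
bt=blobs(t,(347,179,368,201));bs=blobs(s,(246,272,266,292))
print(bt.round(1).tolist());print(bs.round(1).tolist())
guess=lambda a,off:np.array(a)/4.5+off
pt=guess([(188,307),(217,282),(215,342),(246,316)],[310,120])
ps=guess([(207,230),(210,265),(158,238),(163,271)],[215,225])
ref=lambda p,b:b[np.argmin(np.linalg.norm(b-p,axis=1))] if len(b) else p
T=[];
for a,b in zip(pt,ps):
    X,e=tri([(t,ref(a,bt)),(s,ref(b,bs))]);print('key',ref(a,bt).round(1),ref(b,bs).round(1),X.round(4),np.round(e,4));T.append(X)
for p in guess([(212,413),(338,315),(38,200)],[310,120]): print('rim',onz(t,p,.063).round(4))
# tray outline in top
g=cv2.cvtColor(t['img'],cv2.COLOR_RGB2GRAY)
for nm,c,pts in(('top',t,[(203,153),(271,183),(258,219),(190,190)]),('scene',s,[(283,199),(331,172),(359,196),(315,227)])):
    print(nm,[onz(c,p,.022)[:2].round(3).tolist() for p in pts])
for n,p in dict(stapler=(285,192),cup=(285,140),san=(427,165),mouse=(420,221)).items(): print(n,onz(t,p,.03)[:2].round(3))
```

```text
[[357.7, 182.6], [354.6, 184.9], [361.2, 186.2], [351.2, 187.5], [357.7, 188.9], [364.3, 190.3], [354.3, 191.6], [360.7, 192.9], [357.3, 195.6]]
[[260.4, 275.4], [254.8, 276.1], [249.5, 277.0], [255.5, 280.2], [250.0, 281.0], [256.1, 284.3], [250.5, 285.1], [263.1, 288.8]]
key [351.2 187.5] [260.4 275.4] [ 0.521  -0.2293  0.0607] [0.0003 0.0003]
key [357.7 182.6] [263.1 288.8] [ 0.5426 -0.2555  0.0344] [0.0013 0.0013]
key [357.3 195.6] [249.5 277. ] [ 0.4932 -0.2498  0.0596] [0.0004 0.0004]
key [364.3 190.3] [250.5 285.1] [ 0.511  -0.2736  0.0605] [0.0004 0.0004]
rim [ 0.438 -0.247  0.063]
rim [ 0.5115 -0.3437  0.063 ]
rim [ 0.6016 -0.1184  0.063 ]
top [[0.653, 0.285], [0.544, 0.045], [0.418, 0.092], [0.522, 0.33]]
scene [[0.42, 0.115], [0.523, 0.33], [0.667, 0.262], [0.582, 0.052]]
stapler [ 0.511 -0.003]
cup [ 0.695 -0.005]
san [ 0.602 -0.5  ]
mouse [ 0.406 -0.469]
```

The reader's top triangulates to about 0.061 m, against 0.063 expected. The dock origin is about (0.547, -0.229) with yaw about -0.92, and the rim corners agree within 4 mm. The rows can't command a lean, so I'll find out in clear air how the arm behaves at the edge of its reach, because that may tilt the tool.

Call:
{"method": "drive_tool", "body": {"series": [[[1.3,-2.7,0],0],[[1.3,-2.7,0],0],[[1.3,-2.7,0],0],[[1.3,-2.7,0],0],[[1.3,-2.7,0],0],[[1.3,-2.7,0],0],[[1.3,-2.7,0],0],[[1.3,-2.7,0],0],[[1.3,-2.7,0],0],[[1.3,-2.7,0],0]], "hand": 1}}

```text
time: 1.4
ee_pos: [0.3836, -0.8015, 0.209]
eef_rot: [0.975, 0.22, 0.001, -0.002]
ft_force: [-0.0, -1.5, -0.8]
width: 0.0015
grip_force: 0.0
```

Call:
{"method": "drive_tool", "body": {"series": [[[1.3,-2.7,0],0],[[1.3,-2.7,0],0],[[1.3,-2.7,0],0],[[1.3,-2.7,0],0],[[0,0,0],0],[[0,0,0],0],[[0,0,0],0],[[0,0,0],0],[[0,0,0],0],[[0,0,0],0]]}}

```text
time: 2.65
ee_pos: [0.4, -0.8347, 0.1963]
eef_rot: [0.974, 0.221, 0.01, 0.043]
ft_force: [0.5, 0.1, -0.1]
width: 0.0005
grip_force: 0.0
```

Run:
```python
from h import *
s=st();print(s['joint_positions'].round(3),s['ee_pos'].round(3));print(Ro.from_quat(s['eef_rot']).as_matrix().round(3))
```

```text
[ 1.008  1.254  1.152  0.162 -1.114  1.73   0.034] [ 0.4   -0.835  0.196]
[[ 0.902  0.429  0.039]
 [ 0.431 -0.899 -0.08 ]
 [ 0.001  0.089 -0.996]]
```

The tool tilts about 5 degrees at the reach limit, with its top towards the base. Next I check whether that lean stays in the command when I come back in.

Call:
{"method": "drive_tool", "body": {"series": [[[-1.0,2.0,0.5],0],[[-1.0,2.0,0.5],0],[[-1.0,2.0,0.5],0],[[-1.0,2.0,0.5],0],[[-1.0,2.0,0],0],[[0,0,0],0],[[0,0,0],0],[[0,0,0],0],[[0,0,0],0],[[0,0,0],0]]}}

```text
time: 3.9
ee_pos: [0.3531, -0.741, 0.2155]
eef_rot: [0.974, 0.221, 0.01, 0.044]
ft_force: [-0.3, 0.2, 0.4]
width: 0.0004
grip_force: 0.0
```

Run:
```python
from h import *
s=st();print(s['joint_positions'].round(3),s['ee_pos'].round(3));print(Ro.from_quat(s['eef_rot']).as_matrix().round(3))
```

```text
[ 0.582  1.016  1.255  0.952 -0.977  1.578  0.346] [ 0.353 -0.741  0.216]
[[ 0.902  0.429  0.038]
 [ 0.431 -0.899 -0.081]
 [-0.     0.089 -0.996]]
```

The lean stays in the command, so I can build it up at the reach limit and steer it by yaw. First I turn the tool -80 deg so the lean will lie across the gripper body's thin side.

Call:
{"method": "drive_tool", "body": {"series": [[[0,0,0],-8],[[0,0,0],-8],[[0,0,0],-8],[[0,0,0],-8],[[0,0,0],-8],[[0,0,0],-8],[[0,0,0],-8],[[0,0,0],-8],[[0,0,0],-8],[[0,0,0],-8]]}}

```text
time: 5.15
ee_pos: [0.3533, -0.7408, 0.2156]
eef_rot: [0.887, -0.459, -0.021, 0.04]
ft_force: [-0.4, 0.1, 1.0]
width: 0.0006
grip_force: 0.0
```

Call:
{"method": "drive_tool", "body": {"series": [[[2,-4,0],0],[[2,-4,0],0],[[2,-4,0],0],[[2,-4,0],0],[[2,-4,0],0],[[2,-4,0],0],[[2,-4,0],0],[[2,-4,0],0],[[2,-4,0],0],[[2,-4,0],0]]}}

```text
time: 6.4
ee_pos: [0.4305, -0.9026, 0.1465]
eef_rot: [0.883, -0.449, 0.077, 0.114]
ft_force: [0.5, 0.5, 0.2]
width: 0.0006
grip_force: 0.0
```

```bash
cat >> h.py <<'E'
def rep():
    s=st();R=Ro.from_quat(s['eef_rot']).as_matrix();u=-R[:,2]
    print('t',round(float(s['time']),2),'q',s['joint_positions'].round(2),'p',s['ee_pos'].round(4),'lean',np.degrees(np.arccos(u[2])).round(1),'az',np.degrees(np.arctan2(u[1],u[0])).round(0),'ytool az',np.degrees(np.arctan2(R[1,1],R[0,1])).round(1),'F',s['ft_force'].round(1),'w',round(float(s['width']),4),'g',round(float(s['grip_force']),1))
    return s,R
E
python3 -c "
from h import *
rep()"
```

```text
t 6.4 q [ 0.98  1.33  1.27  0.16 -1.15  1.5  -1.37] p [ 0.4305 -0.9026  0.1465] lean 15.7 az 97.0 ytool az -144.8 F [0.5 0.5 0.2] w 0.0006 g 0.0
```

Call:
{"method": "drive_tool", "body": {"series": [[[2,4,3],0],[[4,3.3,3],0],[[4,3.3,2],0],[[4,3.3,2],0],[[4,2.5,0],0],[[4,0,0],0],[[3.5,-3.5,0],0],[[3.5,-3.5,0],0],[[3.5,-3.5,0],0],[[3.5,-3.5,0],0]]}}

```text
time: 7.65
ee_pos: [0.6803, -0.7737, 0.1947]
eef_rot: [0.876, -0.437, 0.148, 0.141]
ft_force: [-0.3, -0.6, 0.2]
width: 0.0004
grip_force: 0.0
```

```bash
python3 -c "
from h import *
rep()"
```

```text
t 7.65 q [ 0.68  1.3   1.27  0.16 -1.08  1.41 -1.66] p [ 0.6803 -0.7737  0.1947] lean 23.6 az 110.0 ytool az -144.4 F [-0.3 -0.6  0.2] w 0.0004 g 0.0
```

Call:
{"method": "drive_tool", "body": {"series": [[[2,0,3],0],[[4.5,-2,1],0],[[5,-2.5,0],0],[[5,-2.5,0],0],[[5,-2.5,0],0],[[5,-2.5,0],0],[[0,0,0],0],[[0,0,0],0],[[0,0,0],0],[[0,0,0],0]]}}

```text
time: 8.9
ee_pos: [0.791, -0.7565, 0.1818]
eef_rot: [0.86, -0.421, 0.237, 0.166]
ft_force: [-0.3, -0.6, 0.3]
width: 0.0003
grip_force: 0.0
```

```bash
python3 -c "
from h import *
rep()"
```

```text
t 8.9 q [ 0.59  1.34  1.27  0.16 -1.05  1.19 -1.76] p [ 0.791  -0.7565  0.1818] lean 33.7 az 119.0 ytool az -143.6 F [-0.3 -0.6  0.3] w 0.0003 g 0.0
```

The lean is 33.7 deg with its azimuth near dock -x. Now I travel high, clear of the sanitiser and the carton, to the front of the dock.

Call:
{"method": "drive_tool", "body": {"series": [[[-3,3,4.2],0],[[-3,3,4.2],0],[[-3,3,4.2],0],[[-3,3,4.2],0],[[-3,3,4.2],0.5],[[-1.4,5,0],0.5],[[-1.4,5,0],0.5],[[-1.4,5,0],0.5],[[-1.4,5,0],0.5],[[-1.4,5,0],0.5]]}}

```text
time: 10.15
ee_pos: [0.5892, -0.3774, 0.3783]
eef_rot: [0.87, -0.398, 0.243, 0.162]
ft_force: [-1.8, 0.2, 2.8]
width: 0.0005
grip_force: 0.0
```

```bash
python3 -c "
from h import *
rep()"
```

```text
t 10.15 q [-0.82  0.2   1.33  1.6   0.13  0.98 -2.02] p [ 0.5892 -0.3774  0.3783] lean 33.9 az 122.0 ytool az -140.8 F [-1.8  0.2  2.8] w 0.0005 g 0.0
```

Call:
{"method": "drive_tool", "body": {"series": [[[-1.5,4.5,0],0],[[-1.5,4.5,0],0],[[-1.5,4.5,0],0],[[-1.5,4.5,0],0],[[-1.5,4.5,0],0],[[-1,4.5,0],0],[[0,0,-4],0],[[0,0,-4],0],[[0,0,-4],0],[[0,0,-4],0]]}}

```text
time: 11.4
ee_pos: [0.5261, -0.2015, 0.3249]
eef_rot: [0.869, -0.398, 0.247, 0.162]
ft_force: [0.1, -1.1, -0.1]
width: 0.0005
grip_force: 0.0
```

```bash
python3 -c "
from h import *
rep()
snap('top','top1');snap('scene','scene1');snap('wrist','wrist1')
A=cv2.imread('pics/scene1.png')[120:330,150:430];B=cv2.imread('pics/wrist1.png')
A=cv2.resize(A,None,fx=1.45,fy=1.45);B=cv2.resize(B,None,fx=.7,fy=.7)
H=max(A.shape[0],B.shape[0]);p=lambda i:cv2.copyMakeBorder(i,0,H-i.shape[0],0,0,cv2.BORDER_CONSTANT)
o=np.hstack([p(A),p(B)]);cv2.imwrite('pics/both1.png',o);print(o.shape)
"
```

```text
t 11.4 q [ 0.34 -0.12 -0.33  1.88  0.52  1.08 -2.6 ] p [ 0.5261 -0.2015  0.3249] lean 34.4 az 122.0 ytool az -140.7 F [ 0.1 -1.1 -0.1] w 0.0005 g 0.0
(304, 798, 3)
```

View pics/both1.png

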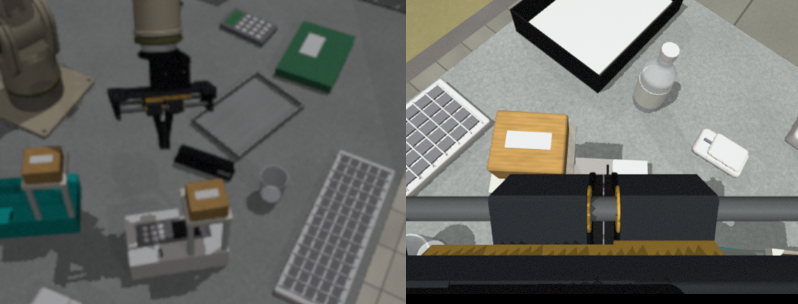

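The left half shows the leaned gripper above and behind the dock, with its tips at about (165,145) and the carton at (205,200), all clear. Joint 7 is at its limit, so I ease the yaw back while moving to the front side.

Call:
{"method": "drive_tool", "body": {"series": [[[-0.5,2.5,0],1],[[-0.5,2.5,0],1],[[-0.5,2.5,0],1],[[-0.5,2.5,0],1],[[0,2,0],1],[[0,0,-2],1],[[0,0,-2],1],[[0,0,-2],1],[[0,0,-2],0],[[0,0,0],0]]}}

```text
time: 12.8
ee_pos: [0.5061, -0.0811, 0.2456]
eef_rot: [0.894, -0.336, 0.258, 0.144]
ft_force: [-0.4, 0.4, 0.7]
width: 0.0007
grip_force: 0.0
```

```bash
cat >> h.py <<'E'
O=np.array([.547,-.229,0]);th=-.92
D=np.array([[np.cos(th),-np.sin(th),0],[np.sin(th),np.cos(th),0],[0,0,1]])
def dock(p): return D.T@(np.asarray(p)-O)
def clear(R,tip):  # tip in dock frame, m
    Rd=D.T@R
    g=np.array([[x,y,z] for x in np.linspace(-.0375,.0375,7) for y in np.linspace(-.095,.095,13) for z in np.linspace(-.07,-.22,13)]+[[x,y,z] for x in(-.0095,.0095) for y in(-.015,.015) for z in np.linspace(-.07,0,8)])
    P=tip+g@Rd.T
    def d(lo,hi): 
        q=np.maximum(np.maximum(np.array(lo)-P,P-np.array(hi)),0);return np.linalg.norm(q,axis=1).min()
    return d([-.015,.022,.183],[.07,.112,.235]),d([-.052,-.098,0],[-.0295,.022,.063]),d([-.052,.082,0],[-.0295,.112,.063]),d([-.052,.022,0],[-.0295,.082,.028]),d([.0295,-.098,0],[.07,.112,.063])
E
python3 -c "
from h import *
s,R=rep()
print('tip dock mm',(1e3*dock(s['ee_pos']+.008*R[:,2])).round(0))
for a in (-10,0,10):
  Q=Ro.from_euler('z',a,degrees=True).as_matrix()@R
  for z in(.075,.04):
    for x in(-.012,-.004): print(a,z,x,(1e3*np.array(clear(Q,np.array([x,.056,z])))).round(0))
"
```

```text
t 12.8 q [ 0.99 -0.26 -1.1   2.05  0.34  0.9  -2.6 ] p [ 0.5061 -0.0811  0.2456] lean 34.4 az 130.0 ytool az -132.6 F [-0.4  0.4  0.7] w 0.0007 g 0.0
tip dock mm [-138.   57.  239.]
-10 0.075 -0.012 [20. 22. 16. 42. 37.]
-10 0.075 -0.004 [13. 27. 21. 44. 30.]
-10 0.04 -0.012 [38. 20.  9. 11. 34.]
-10 0.04 -0.004 [32. 21.  9. 18. 26.]
0 0.075 -0.012 [15. 23. 16. 41. 36.]
0 0.075 -0.004 [ 9. 28. 21. 43. 30.]
0 0.04 -0.012 [34. 17. 13.  9. 31.]
0 0.04 -0.004 [28. 17. 14. 16. 23.]
10 0.075 -0.012 [12. 24. 17. 41. 35.]
10 0.075 -0.004 [ 6. 29. 21. 42. 28.]
10 0.04 -0.012 [30. 13. 14.  7. 29.]
10 0.04 -0.004 [24. 13. 18. 14. 21.]
```

Predicted clearances are good: about 15 mm to the shelf, growing as the tool goes down. I descend in front of the dock and then come in.

Call:
{"method": "drive_tool", "body": {"series": [[[0,0,-3],0],[[0,0,-3],0],[[0,0,-3],0],[[0,0,-3],0],[[0,0,-3.4],0],[[1.2,-1.6,0],0],[[1.2,-1.6,0],0],[[1.2,-1.6,0],0],[[0,0,0],0],[[0,0,0],0]]}}

```text
time: 14.05
ee_pos: [0.4956, -0.1358, 0.1315]
eef_rot: [0.897, -0.33, 0.266, 0.127]
ft_force: [0.4, 0.3, 1.1]
width: 0.0005
grip_force: 0.0
```

```bash
python3 -c "
from h import *
s,R=rep()
t=dock(s['ee_pos']+.008*R[:,2]);print('tip dock mm',(1e3*t).round(0),(1e3*np.array(clear(R,t))).round(0))
T=snap('top','top2');S=snap('scene','scene2')
p=s['ee_pos']+.008*R[:,2];print(proj(T,p).round(1),proj(S,p).round(1))
A=cv2.imread('pics/scene2.png')[200:320,200:340];B=cv2.imread('pics/top2.png')[110:230,300:400]
A=cv2.resize(A,None,fx=3.2,fy=3.2,interpolation=2);B=cv2.resize(B,None,fx=3.2,fy=3.2,interpolation=2)
cv2.imwrite('pics/both2.png',np.hstack([A,B]))
"
```

```text
t 14.05 q [ 1.48 -0.23 -1.47  2.23  0.39  0.55 -2.6 ] p [ 0.4956 -0.1358  0.1315] lean 34.3 az 134.0 ytool az -131.3 F [0.4 0.3 1.1] w 0.0005 g 0.0
tip dock mm [-101.   16.  125.] [ 93.  78.  94. 108. 138.]Traceback (most recent call last):
  File "<string>", line 6, in <module>
    p=s['ee_pos']+.008*R[:,2];print(proj(T,p).round(1),proj(S,p).round(1))
                                    ~~~~^^^^^
  File "h.py", line 27, in proj
    p=c['K']@(c['Rwc'].T@(np.array(X)-c['C']));return p[:2]/p[2]
      ~^^^^^
KeyError: 'K'
```

Joints 3 and 7 are at their limits on this side. A lean towards dock -y (the robot side) suits the joints and the later grasp better. I check clearances for pressing at y of about 42-50 mm that way, and back up and turn.

Call:
{"method": "drive_tool", "body": {"series": [[[0,0,5],4],[[0,0,5],8],[[0,0,5],8.5],[[0,0,3],8.5],[[0,0,0],8.5],[[0,0,0],8.5],[[0,0,0],8.5],[[0,0,0],8.5],[[0,0,0],8.5],[[0,0,0],8.5]]}}

```text
time: 15.4
ee_pos: [0.4943, -0.1406, 0.2459]
eef_rot: [0.92, 0.256, 0.293, -0.042]
ft_force: [0.6, 0.5, -0.5]
width: 0.0002
grip_force: 0.0
```

```bash
python3 -c "
from h import *
s,R=rep()
t=dock(s['ee_pos']+.008*R[:,2]);print('tip dock mm',(1e3*t).round(0),(1e3*np.array(clear(R,t))).round(0))
c=load('top0');print('decoy carton',[onz(c,p,.235)[:2].round(3) for p in ((366,258),(383,242),(398,262),(382,276))])
for y in(.04,.046,.052):
  for z in(.07,.045): print(y,z,(1e3*np.array(clear(R,np.array([-.003,y,z])))).round(0))
"
```

```text
t 15.4 q [ 0.38 -0.18  0.09  2.1  -0.57  0.9  -0.26] p [ 0.4943 -0.1406  0.2459] lean 34.4 az -156.0 ytool az -60.2 F [ 0.6  0.5 -0.5] w 0.0002 g 0.0
tip dock mm [-101.   16.  239.] [ 72. 176. 191. 211. 208.]
decoy carton [array([ 0.289, -0.24 ]), array([ 0.336, -0.291]), array([ 0.277, -0.334]), array([ 0.236, -0.286])]
0.04 0.07 [11. 15. 36. 37. 19.]
0.04 0.045 [25.  7. 34. 15. 17.]
0.046 0.07 [ 5. 18. 31. 37. 19.]
0.046 0.045 [20.  7. 29. 15. 17.]
0.052 0.07 [ 2. 23. 26. 37. 19.]
0.052 0.045 [14. 10. 24. 15. 17.]
```

This orientation is comfortable for the joints. I move over the middle of the reader, on the -y side of the shelf, and descend.

Call:
{"method": "drive_tool", "body": {"series": [[[0.8,-2.5,0],0],[[0.8,-2.5,0],0],[[0.8,-2.5,0],0],[[0.7,-2.5,0],0],[[0,0,-3],0],[[0,0,-3],0],[[0,0,-3],0],[[0,0,-3],0],[[0,0,-3],0],[[0,0,0],0]]}}

```text
time: 16.65
ee_pos: [0.5244, -0.24, 0.0935]
eef_rot: [0.922, 0.253, 0.291, -0.042]
ft_force: [0.1, 0.5, 0.5]
width: 0.0004
grip_force: 0.0
```

```bash
python3 -c "
from h import *
s,R=rep()
t=dock(s['ee_pos']+.008*R[:,2]);print('tip dock mm',(1e3*t).round(0),(1e3*np.array(clear(R,t))).round(0))
snap('top','top2');snap('scene','scene2');T=load('top2');S=load('scene2')
p=s['ee_pos']+.008*R[:,2];print(proj(T,p).round(1),proj(S,p).round(1))
for y in(.02,.03,.037,.042): print(y,(1e3*np.array(clear(R,np.array([-.003,y,.072])))).round(0), proj(S,O+D@np.array([0,y,.072])).round(1))
A=cv2.imread('pics/scene2.png')[190:320,190:340];B=cv2.imread('pics/top2.png')[110:240,300:400]
A=cv2.resize(A,None,fx=3.2,fy=3.2,interpolation=2);B=cv2.resize(B,None,fx=3.2,fy=3.2,interpolation=2)
cv2.imwrite('pics/both2.png',np.hstack([A,B]))
"
```

```text
t 16.65 q [ 0.47  0.21  0.19  2.07 -0.88  0.75  0.24] p [ 0.5244 -0.24    0.0935] lean 34.2 az -156.0 ytool az -60.5 F [0.1 0.5 0.5] w 0.0004 g 0.0
tip dock mm [ -4. -20.  87.] [52. 20. 97. 72. 28.]
[355.2 184.5] [260.9 274.2]
0.02 [26. 11. 55. 40. 19.] [274.1 275.9]
0.03 [17. 11. 46. 39. 19.] [277.2 275.5]
0.037 [13. 15. 40. 39. 19.] [279.5 275.2]
0.042 [ 8. 17. 35. 39. 19.] [281.1 274.9]
```

View pics/both2.png

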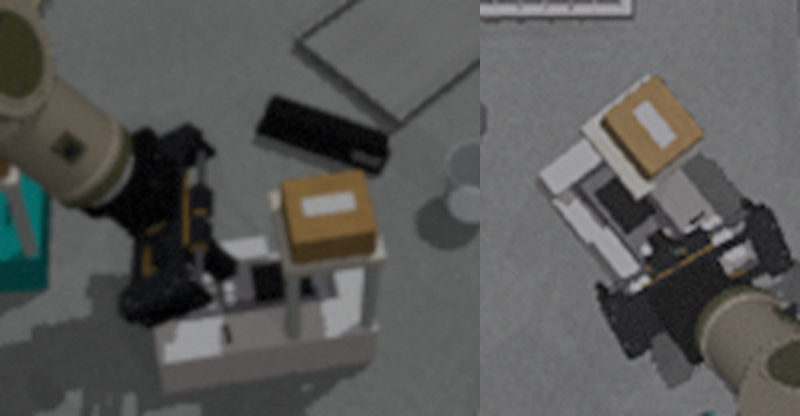

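The finger tips are above the middle of the reader, where the model puts them, and the gripper is clear of the shelf and carton at (330,205) in the crop. Now I slide in to y of about 40 mm just above the surface.

Call:
{"method": "drive_tool", "body": {"series": [[[0,0,-1.3],0],[[0.8,0.6,0],0],[[0.8,0.6,0],0],[[0.8,0.6,0],0],[[0.8,0.6,0],0],[[0.8,0.6,0],0],[[0.8,0.6,0],0],[[0,0,0],0],[[0,0,0],0],[[0,0,-0.3],0]]}}

```text
time: 18.0
ee_pos: [0.5732, -0.2059, 0.0794]
eef_rot: [0.921, 0.253, 0.292, -0.04]
ft_force: [-0.6, -0.3, -0.1]
width: 0.0003
grip_force: 0.0
```

Call:
{"method": "drive_tool", "body": {"series": [[[0,0,-0.3],0],[[0,0,-0.3],0],[[0,0,-0.3],0],[[0,0,-0.3],0],[[0,0,0],0],[[0,0,0],0],[[0,0,0],0],[[0,0,0],0],[[0,0,0],0],[[0,0,0],0]]}}

```text
time: 19.25
ee_pos: [0.5757, -0.2037, 0.0694]
eef_rot: [0.92, 0.254, 0.294, -0.041]
ft_force: [5.8, 5.7, 7.9]
width: 0.0007
grip_force: 4.5
```

```bash
python3 -c "
from h import *
s,R=rep()
t=dock(s['ee_pos']+.008*R[:,2]);print('tip dock mm',(1e3*t).round(0),(1e3*np.array(clear(R,t))).round(0))
"
```

```text
t 19.25 q [ 0.41  0.29  0.13  2.04 -0.94  0.65  0.22] p [ 0.5757 -0.2037  0.0694] lean 34.5 az -157.0 ytool az -60.4 F [5.8 5.7 7.9] w 0.0007 g 4.5
tip dock mm [-2. 43. 63.] [13. 14. 33. 31. 17.]
```

Call:
{"method": "drive_tool", "body": {"series": [[[0.06,0.05,-0.3],0],[[0.06,0.05,-0.3],0],[[0.06,0.05,-0.3],0],[[0.06,0.05,-0.3],0],[[0,0,0],0],[[0,0,0],0],[[0,0,0],0],[[0,0,0],0],[[0,0,0],0],[[0,0,0],0]]}}

```text
time: 20.5
ee_pos: [0.5796, -0.2017, 0.0603]
eef_rot: [0.92, 0.255, 0.296, -0.041]
ft_force: [-4.3, 7.6, 29.5]
width: -0.0
grip_force: 13.8
```

```bash
python3 -c "
from h import *
s,R=rep()
t=dock(s['ee_pos']+.008*R[:,2]);print('tip dock mm',(1e3*t).round(0),(1e3*np.array(clear(R,t))).round(0))
"
```

```text
t 20.5 q [ 0.41  0.31  0.12  2.04 -0.97  0.63  0.25] p [ 0.5796 -0.2017  0.0603] lean 34.8 az -157.0 ytool az -60.4 F [-4.3  7.6 29.5] w -0.0 g 13.8
tip dock mm [-1. 47. 54.] [14. 13. 29. 23. 15.]
```

The stop has been reached: the force rose to 29 N and the tip height matches 0.40 rad. I back out towards dock -y, keeping above the raised end.

Call:
{"method": "drive_tool", "body": {"series": [[[0,0,0.6],0],[[-0.8,-0.6,0.6],0],[[-0.8,-0.6,0.6],0],[[-0.8,-0.6,0.6],0],[[-0.8,-0.6,0.6],0],[[-0.8,-0.6,0.6],0],[[-1.6,-1.2,3],0],[[-1.6,-1.2,3],2],[[-1.6,-1.2,3],3],[[-1.6,-1.2,3],3]]}}

```text
time: 21.75
ee_pos: [0.4705, -0.2819, 0.2125]
eef_rot: [0.901, 0.317, 0.288, -0.061]
ft_force: [0.4, 0.9, -0.5]
width: 0.0002
grip_force: 0.0
```

Call:
{"method": "drive_tool", "body": {"series": [[[-1,-0.8,1],0],[[-1,-0.8,1],0],[[-1,-0.8,1],0],[[0,0,0],0],[[0,0,0],0],[[0,0,0],0],[[0,0,0],0],[[0,0,0],0],[[0,0,0],0],[[0,0,0],0]], "hand": 0, "newtons": 25}}

```text
time: 23.0
ee_pos: [0.4417, -0.3054, 0.2413]
eef_rot: [0.902, 0.317, 0.288, -0.061]
ft_force: [1.0, -0.3, 0.2]
width: 0.0855
grip_force: 0.0
```

```bash
python3 -c "
from h import *
s,R=rep()
t=dock(s['ee_pos']+.008*R[:,2]);print('tip dock mm',(1e3*t).round(0))
snap('top','top3');snap('scene','scene3');snap('wrist','wrist3')
A=cv2.imread('pics/scene3.png')[200:330,190:340];B=cv2.imread('pics/wrist3.png')
A=cv2.resize(A,None,fx=2.4,fy=2.4,interpolation=2);B=cv2.resize(B,None,fx=.78,fy=.78)
H=max(A.shape[0],B.shape[0]);p=lambda i:cv2.copyMakeBorder(i,0,H-i.shape[0],0,0,cv2.BORDER_CONSTANT)
o=np.hstack([p(A),p(B)]);cv2.imwrite('pics/both3.png',o);print(o.shape)
"
```

```text
t 23.0 q [ 0.58  0.06  0.31  1.89 -0.67  1.19  0.25] p [ 0.4417 -0.3054  0.2413] lean 34.3 az -149.0 ytool az -52.6 F [ 1.  -0.3  0.2] w 0.0855 g 0.0
tip dock mm [  -3. -126.  235.]
(328, 797, 3)
```

View pics/both3.png

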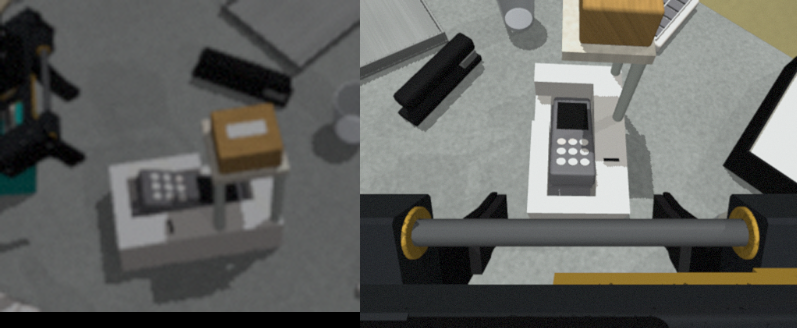

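The reader is tipped up. In the wrist half the raised near end spans about (549-595,186) and the keys are at (561-584,142-162), with nothing above the end. I measure the raised key positions from the wrist and scene views.

Run:
```python
from h import *
w=load('wrist3');s=load('scene3')
def blobs(c,box,n=41,a=(150,1600),m=45):
    x0,y0,x1,y1=box
    g=cv2.cvtColor(c['img'],cv2.COLOR_RGB2GRAY)[y0:y1,x0:x1]
    g=cv2.resize(g,None,fx=8,fy=8,interpolation=cv2.INTER_CUBIC)
    th=cv2.adaptiveThreshold(g,255,cv2.ADAPTIVE_THRESH_MEAN_C,cv2.THRESH_BINARY,n,-8)
    k,l,q,ce=cv2.connectedComponentsWithStats(th)
    return np.array([(ce[i]+.5)/8-.5+[x0,y0] for i in range(1,k) if a[0]<q[i,4]<a[1] and q[i,2]<m and q[i,3]<m])
bw=blobs(w,(250,172,296,218),121,(1500,9000),130);bs=blobs(s,(244,268,272,290))
print(bw.round(1).tolist());print(bs.round(1).tolist())
np.savez('pics/b3.npz',bw=bw,bs=bs)
if len(bw)>=4 and len(bs)>=4:
    ex=lambda b:[b[np.argmax(b@v)] for v in np.array([(-1,-1),(1,-1),(-1,1),(1,1)])]
    W=ex(bw);S=ex(bs)  # wrist: TL=front/screen, TR=back/screen, BL=front/end, BR=back/end
    # scene: TL=front/end, TR=front/screen, BL=back/end, BR=back/screen
    for n,a,b in(('front/scr',W[0],S[1]),('back/scr',W[1],S[3]),('front/end',W[2],S[0]),('back/end',W[3],S[2])):
        X,e=tri([(w,a),(s,b)]);print(n,a.round(1),b.round(1),X.round(4),'dock',(1e3*dock(X)).round(1),np.round(e,4))
```

```text
[[257.8, 180.7], [272.3, 181.2], [286.4, 181.7], [257.5, 193.1], [272.4, 193.6], [287.1, 194.5], [257.2, 206.4], [272.5, 206.8], [287.9, 207.2]]
[[254.0, 273.1], [259.1, 273.5], [264.3, 274.0], [254.5, 277.0], [259.8, 277.4], [255.1, 281.2], [260.0, 281.2]]
front/scr [257.8 180.7] [264.3 274. ] [ 0.5322 -0.2235  0.0704] dock [-13.3  -8.4  70.4] [0.0007 0.0007]
back/scr [286.4 181.7] [260.  281.2] [ 0.5398 -0.2544  0.0873] dock [ 15.9 -21.1  87.3] [0.0062 0.0062]
front/end [257.2 206.4] [254.  273.1] [ 0.5069 -0.2427  0.0842] dock [-13.4 -40.2  84.2] [0.0008 0.0008]
back/end [287.9 207.2] [255.1 281.2] [ 0.5241 -0.2652  0.0836] dock [ 14.9 -40.2  83.6] [0.0009 0.0009]
```

The raised surface slopes 0.41 rad and the reader's centreline is at dock x of about +0.7 mm. The far-row keys are at 84 mm, as expected for the full tilt. I approach the raised end with the tips to stop at dock (0.7, -43, 74) mm.

Call:
{"method": "drive_tool", "body": {"series": [[[0.9,0.6,-2.4],0],[[0.9,0.6,-2.4],0],[[0.9,0.6,-2.4],0],[[0.9,0.6,-2.4],0],[[0.9,0.6,-2.4],0],[[0.6,0.4,-1],0],[[0.6,0.4,-1],0],[[0.6,0.4,-1],0],[[0.5,0.4,-0.9],0],[[0,0,0],0]]}}

```text
time: 24.4
ee_pos: [0.5097, -0.2587, 0.0817]
eef_rot: [0.901, 0.317, 0.288, -0.062]
ft_force: [-0.3, 0.4, 0.1]
width: 0.0868
grip_force: 0.0
```

```bash
python3 -c "
from h import *
s,R=rep()
t=dock(s['ee_pos']+.008*R[:,2]);print('tip dock mm',(1e3*t).round(0),'ytool z',R[2,1].round(3), [ (1e3*dock(s['ee_pos']+R@np.array([x,y,.008]))).round(0).tolist() for y in(-.05,.05) for x in(-.0095,.0095)])
"
```

```text
t 24.4 q [ 0.52  0.29  0.22  2.01 -0.88  0.87  0.43] p [ 0.5097 -0.2587  0.0817] lean 34.3 az -149.0 ytool az -52.5 F [-0.3  0.4  0.1] w 0.0868 g 0.0
tip dock mm [  2. -43.  75.] ytool z 0.072 [[-48.0, -51.0, 66.0], [-49.0, -35.0, 77.0], [52.0, -51.0, 73.0], [51.0, -35.0, 84.0]]
```

Call:
{"method": "drive_tool", "body": {"series": [[[0,0,0],0],[[0,0,0],0],[[0,0,0],0],[[0,0,0],0],[[0,0,0],0],[[0,0,0],0],[[0,0,0],0],[[0,0,0],0],[[0,0,0],0],[[0,0,0],0]], "hand": 1, "newtons": 35}}

```text
time: 25.65
ee_pos: [0.5097, -0.2593, 0.0823]
eef_rot: [0.901, 0.317, 0.288, -0.061]
ft_force: [-0.1, 0.1, 1.8]
width: 0.0538
grip_force: 34.8
```

The grip holds at 53.8 mm width and 35 N. I draw the reader up and out towards dock -y.

Call:
{"method": "drive_tool", "body": {"series": [[[-0.2,-0.2,0.7],0],[[-0.4,-0.3,0.8],0],[[-0.5,-0.4,0.8],0],[[-0.5,-0.4,0.8],0],[[-0.6,-0.4,0.8],0],[[-0.8,-0.6,0.8],0],[[-0.8,-0.6,0.8],0],[[-0.8,-0.6,0.8],0],[[-0.8,-0.6,0.8],0],[[0,0,0],0]]}}

```text
time: 26.9
ee_pos: [0.4554, -0.3014, 0.1541]
eef_rot: [0.902, 0.316, 0.289, -0.06]
ft_force: [-0.4, 1.0, -2.2]
width: 0.0539
grip_force: 34.7
```

```bash
python3 -c "
from h import *
s,R=rep()
t=dock(s['ee_pos']+.008*R[:,2]);print('tip dock mm',(1e3*t).round(0))
snap('top','top4');snap('scene','scene4')
A=cv2.imread('pics/scene4.png')[180:330,170:340];B=cv2.imread('pics/top4.png')[110:260,170:400]
A=cv2.resize(A,None,fx=2,fy=2,interpolation=2);B=cv2.resize(B,None,fx=2,fy=2,interpolation=2)
cv2.imwrite('pics/both4.png',np.hstack([A,B]))
"
```

```text
t 26.9 q [ 0.58  0.17  0.29  1.97 -0.76  1.05  0.39] p [ 0.4554 -0.3014  0.1541] lean 34.3 az -149.0 ytool az -52.6 F [-0.4  1.  -2.2] w 0.0539 g 34.7
tip dock mm [   3. -112.  147.]
```

View pics/both4.png

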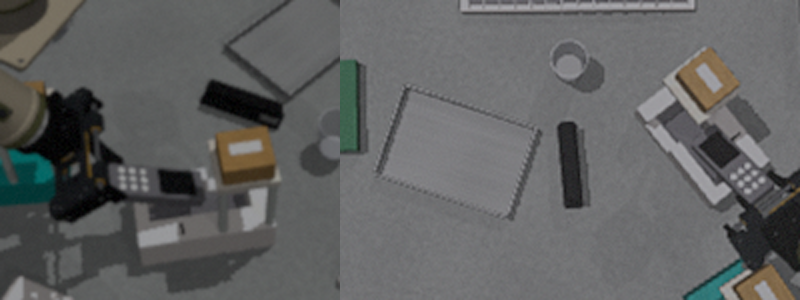

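The reader is firmly held and sits behind the shelf edge. In the right half the tray's corners are at crop pixels (408,87), (540,130), (508,217) and (378,175). I move along dock -x while rising, then compute the tray centre.

Call:
{"method": "drive_tool", "body": {"series": [[[-0.8,1,2],0],[[-1.2,1.6,2],0],[[-1.2,1.6,2],0],[[-1.2,1.6,2],0],[[-1.2,1.6,2],0],[[-1.2,1.6,2],0],[[0,4,1],0],[[0,4,0],0],[[0,4,0],0],[[0,4,0],0]]}}

```text
time: 28.25
ee_pos: [0.3875, -0.0482, 0.2827]
eef_rot: [0.901, 0.318, 0.288, -0.062]
ft_force: [-21.9, 7.4, 17.6]
width: 0.0534
grip_force: 34.7
```

Run:
```python
from h import *
s,R=rep()
t=load('top4')
P=np.array([onz(t,(170+(u-340)/2,110+v/2),.022)[:2] for u,v in((408,87),(540,130),(508,217),(378,175))])
print(P.round(3).tolist(),'c',P.mean(0).round(3),np.linalg.norm(P-np.roll(P,-1,0),axis=1).round(3))
L=(P[0]-P[1])+(P[3]-P[2]);print('long az',np.degrees(np.arctan2(L[1],L[0])).round(1))
snap('scene','scene5');snap('wrist','wrist5')
A=cv2.imread('pics/scene5.png')[100:300,150:400];B=cv2.imread('pics/wrist5.png')
A=cv2.resize(A,None,fx=1.6,fy=1.6,interpolation=2);B=cv2.resize(B,None,fx=.7,fy=.7)
H=max(A.shape[0],B.shape[0]);p=lambda i:cv2.copyMakeBorder(i,0,H-i.shape[0],0,0,cv2.BORDER_CONSTANT)
o=np.hstack([p(A),p(B)]);cv2.imwrite('pics/both5.png',o);print(o.shape)
```

```text
t 28.25 q [ 0.55 -0.5  -0.09  2.25 -0.61  1.13 -0.24] p [ 0.3875 -0.0482  0.2827] lean 34.2 az -148.0 ytool az -52.4 F [-21.9   7.4  17.6] w 0.0534 g 34.7
[[0.652, 0.282], [0.573, 0.049], [0.42, 0.106], [0.496, 0.334]] c [0.535 0.192] [0.246 0.163 0.24  0.164]
long az 71.5
(320, 792, 3)
```

View pics/both5.png

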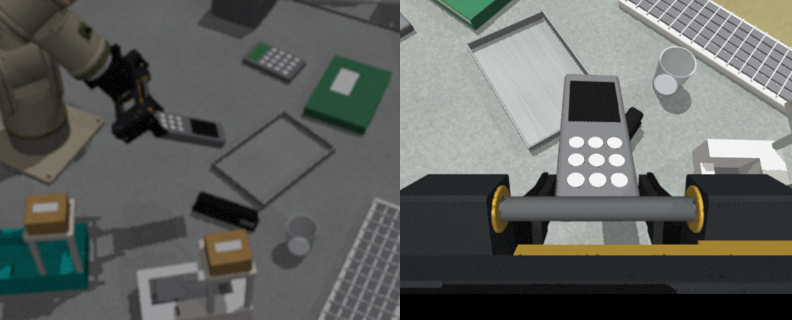

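The reader is held by its end, keys up, and the tray is visible ahead. The tray centre is (0.535, 0.192), long axis at 71.5 deg, and the measured 246 x 163 mm agrees with its size. Joint 2 is at its limit, so I move outward over the tray and turn the reader nearly along its length.

Call:
{"method": "drive_tool", "body": {"series": [[[1.5,2.3,0],3],[[1.5,2.3,0],3],[[1.5,2.3,0],3],[[1.5,2.3,0],3],[[1.5,2.3,-1],3],[[1.5,2.3,-2],3],[[1.5,2.3,-2],3],[[1.7,2.4,-2],4],[[0,0,0],0],[[0,0,0],0]]}}

```text
time: 29.6
ee_pos: [0.5099, 0.1351, 0.2133]
eef_rot: [0.811, 0.505, 0.268, -0.122]
ft_force: [0.3, -0.5, -2.0]
width: 0.0536
grip_force: 34.7
```

Run:
```python
from h import *
s,R=rep()
print('tip',(s['ee_pos']+.008*R[:,2]).round(4))
snap('scene','scene6');snap('top','top6')
A=cv2.imread('pics/scene6.png')[110:260,240:400];B=cv2.imread('pics/top6.png')[130:240,170:320]
A=cv2.resize(A,None,fx=2.4,fy=2.4,interpolation=2);B=cv2.resize(B,None,fx=2.6,fy=2.6,interpolation=2)
H=max(A.shape[0],B.shape[0]);p=lambda i:cv2.copyMakeBorder(i,0,H-i.shape[0],0,0,cv2.BORDER_CONSTANT)
cv2.imwrite('pics/both6.png',np.hstack([p(A),p(B)]))
```

```text
t 29.6 q [ 0.32 -0.08 -0.35  2.09 -0.68  0.88 -0.11] p [0.5099 0.1351 0.2133] lean 34.3 az -124.0 ytool az -27.5 F [ 0.3 -0.5 -2. ] w 0.0536 g 34.7
tip [0.5124 0.1388 0.2067]
```

View pics/both6.png

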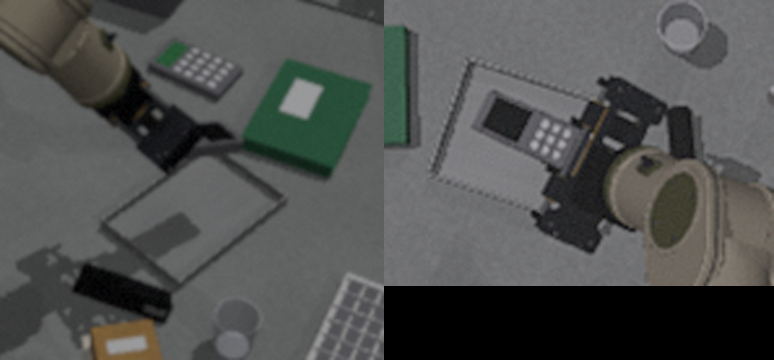

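The reader is over the tray in the top half: its screen end is at (485,110) and the finger side is at the robot end. The scene half shows it nearly edge-on, so I check its tilt from the wrist view's key spacing while lowering part of the way.

Call:
{"method": "drive_tool", "body": {"series": [[[0,0,-1.5],0],[[0,0,-1.5],0],[[0,0,-1.5],0],[[0,0,-1.5],0],[[0,0,-1],0],[[0,0,0],0],[[0,0,0],0],[[0,0,0],0],[[0,0,0],0],[[0,0,0],0]]}}

```text
time: 30.95
ee_pos: [0.5098, 0.1346, 0.1435]
eef_rot: [0.812, 0.504, 0.269, -0.122]
ft_force: [0.4, 0.1, -2.6]
width: 0.054
grip_force: 34.7
```

```bash
cat > tilt.py <<'E'
from h import *
import sys
s,R=rep();print('tip',(s['ee_pos']+.008*R[:,2]).round(4))
snap('wrist',sys.argv[1]);w=load(sys.argv[1])
hsv=cv2.cvtColor(w['img'],cv2.COLOR_RGB2HSV)
m=((hsv[...,2]>205)&(hsv[...,1]<40)).astype(np.uint8)
k,l,q,ce=cv2.connectedComponentsWithStats(m)
b=np.array([ce[i] for i in range(1,k) if 60<q[i,4]<900 and q[i,2]<45 and q[i,3]<35 and 180<ce[i][0]<350 and 120<ce[i][1]<290 and q[i,4]>.65*q[i,2]*q[i,3]])
print(len(b),b.round(0).tolist())
if len(b)==9:
    b=b[np.argsort(b[:,1])];b=np.vstack([x[np.argsort(x[:,0])] for x in b.reshape(3,3,2)])
    # reader frame: top row = screen side(+y); left=-x ; key grid pitch measured 14.5 x 17.3 mm
    obj=np.array([[x,y,0] for y in(.0173,0,-.0173) for x in(-.0145,0,.0145)])
    ok,rv,tv=cv2.solvePnP(obj,b,w['K'],None,flags=cv2.SOLVEPNP_ITERATIVE)
    Q=w['Rwc']@cv2.Rodrigues(rv)[0];X=w['Rwc']@tv[:,0]+w['C']
    print('key centre',X.round(4),'reader y',Q[:,1].round(3),'normal',Q[:,2].round(3),'tilt deg',np.degrees(np.arccos(Q[2,2])).round(1))
    ctr=X+Q[:,1]*.0365  # rough reader middle
    print('middle top',ctr.round(3))
E
python3 tilt.py wrist6
```

```text
t 30.95 q [ 0.31  0.01 -0.36  2.16 -0.74  0.73  0.  ] p [0.5098 0.1346 0.1435] lean 34.3 az -124.0 ytool az -27.5 F [ 0.4  0.1 -2.6] w 0.054 g 34.7
tip [0.5123 0.1384 0.1369]
9 [[252.0, 203.0], [279.0, 203.0], [306.0, 203.0], [251.0, 228.0], [280.0, 228.0], [309.0, 228.0], [251.0, 256.0], [282.0, 256.0], [313.0, 257.0]]
key centre [0.5229 0.1573 0.132 ] reader y [ 0.413  0.819 -0.398] normal [0.184 0.353 0.917] tilt deg 23.5
middle top [0.538 0.187 0.118]
```

The tilt is 23.5 deg as expected, with no droop, and the reader's middle is near the tray centre. I lower until the far end touches, then keep lowering slowly so it pivots flat between the pads.

Call:
{"method": "drive_tool", "body": {"series": [[[0,0,-1.2],0],[[0,0,-1.2],0],[[0,0,-1.2],0],[[0,0,-1.2],0],[[0,0,-0.5],0],[[0,0,-0.4],0],[[0,0,-0.4],0],[[0,0,-0.4],0],[[0,0,0],0],[[0,0,0],0]], "newtons": 25}}

```text
time: 32.25
ee_pos: [0.5101, 0.1347, 0.0786]
eef_rot: [0.812, 0.504, 0.269, -0.122]
ft_force: [0.8, -0.6, -0.1]
width: 0.0537
grip_force: 24.8
```

Call:
{"method": "drive_tool", "body": {"series": [[[-0.05,-0.1,-0.3],0],[[-0.05,-0.1,-0.3],0],[[-0.05,-0.1,-0.3],0],[[-0.05,-0.1,-0.3],0],[[-0.05,-0.1,-0.3],0],[[-0.05,-0.1,-0.3],0],[[-0.05,-0.1,-0.3],0],[[0,0,0],0],[[0,0,0],0],[[0,0,0],0]]}}

```text
time: 33.5
ee_pos: [0.5062, 0.1277, 0.0573]
eef_rot: [0.811, 0.505, 0.268, -0.122]
ft_force: [-1.2, -1.2, 0.1]
width: 0.0539
grip_force: 25.0
```

```bash
python3 tilt.py wrist7
```

```text
t 33.5 q [ 0.33  0.17 -0.37  2.23 -0.87  0.56  0.22] p [0.5062 0.1277 0.0573] lean 34.3 az -124.0 ytool az -27.5 F [-1.2 -1.2  0.1] w 0.0539 g 25.0
tip [0.5087 0.1315 0.0507]
9 [[252.0, 195.0], [280.0, 195.0], [308.0, 195.0], [251.0, 225.0], [281.0, 225.0], [311.0, 225.0], [250.0, 258.0], [282.0, 258.0], [313.0, 258.0]]
key centre [0.5191 0.1505 0.051 ] reader y [ 0.445  0.871 -0.207] normal [0.064 0.2   0.978] tilt deg 12.1
middle top [0.535 0.182 0.043]
```

Call:
{"method": "drive_tool", "body": {"series": [[[-0.03,-0.06,-0.3],0],[[-0.03,-0.06,-0.3],0],[[-0.03,-0.06,-0.3],0],[[-0.03,-0.06,-0.3],0],[[-0.03,-0.06,-0.3],0],[[-0.03,-0.06,-0.3],0],[[0,0,-0.3],0],[[0,0,0],0],[[0,0,0],0],[[0,0,0],0]]}}

```text
time: 34.8
ee_pos: [0.5045, 0.124, 0.0364]
eef_rot: [0.812, 0.504, 0.268, -0.122]
ft_force: [-0.2, -1.0, 0.3]
width: 0.0541
grip_force: 25.0
```

```bash
python3 tilt.py wrist8
```

```text
t 34.8 q [ 0.34  0.21 -0.38  2.24 -0.91  0.52  0.29] p [0.5045 0.124  0.0364] lean 34.3 az -124.0 ytool az -27.5 F [-0.2 -1.   0.3] w 0.0541 g 25.0
tip [0.507  0.1278 0.0297]
9 [[252.0, 190.0], [281.0, 190.0], [310.0, 190.0], [251.0, 224.0], [281.0, 223.0], [312.0, 223.0], [313.0, 259.0], [250.0, 259.0], [282.0, 259.0]]
key centre [0.5172 0.1464 0.0339] reader y [ 0.454  0.89  -0.029] normal [-0.026  0.045  0.999] tilt deg 3.0
middle top [0.534 0.179 0.033]
```

Call:
{"method": "drive_tool", "body": {"series": [[[0,0,-0.15],0],[[0,0,-0.15],0],[[0,0,-0.15],0],[[0,0,-0.15],0],[[0,0,0],0],[[0,0,0],0],[[0,0,0],0],[[0,0,0],0],[[0,0,0],0],[[0,0,0],0]]}}

```text
time: 36.1
ee_pos: [0.5045, 0.124, 0.0303]
eef_rot: [0.812, 0.504, 0.268, -0.122]
ft_force: [-0.2, -1.2, 0.1]
width: 0.054
grip_force: 25.0
```

```bash
python3 tilt.py wrist9
```

```text
t 36.1 q [ 0.35  0.23 -0.38  2.25 -0.93  0.51  0.31] p [0.5045 0.124  0.0303] lean 34.3 az -124.0 ytool az -27.6 F [-0.2 -1.2  0.1] w 0.054 g 25.0
tip [0.507  0.1278 0.0237]
9 [[252.0, 189.0], [281.0, 189.0], [311.0, 189.0], [251.0, 223.0], [281.0, 223.0], [312.0, 223.0], [250.0, 260.0], [282.0, 260.0], [313.0, 260.0]]
key centre [0.517  0.1462 0.0289] reader y [0.454 0.891 0.021] normal [-0.05   0.002  0.999] tilt deg 2.9
middle top [0.534 0.179 0.03 ]
```

Call:
{"method": "drive_tool", "body": {"series": [[[0,0,-0.1],0],[[0,0,-0.1],0],[[0,0,-0.1],0],[[0,0,0],0],[[0,0,0],0],[[0,0,0],0],[[0,0,0],0],[[0,0,0],0],[[0,0,0],0],[[0,0,0],0]]}}

```text
time: 37.4
ee_pos: [0.5045, 0.124, 0.0273]
eef_rot: [0.812, 0.504, 0.268, -0.122]
ft_force: [-0.6, -1.9, 0.0]
width: 0.054
grip_force: 25.0
```

```bash
python3 tilt.py wrist10
```

```text
t 37.4 q [ 0.35  0.24 -0.39  2.25 -0.93  0.5   0.32] p [0.5045 0.124  0.0273] lean 34.3 az -124.0 ytool az -27.6 F [-0.6 -1.9  0. ] w 0.054 g 25.0
tip [0.507  0.1277 0.0207]
9 [[251.0, 189.0], [281.0, 189.0], [311.0, 189.0], [251.0, 223.0], [281.0, 223.0], [312.0, 223.0], [250.0, 260.0], [282.0, 260.0], [314.0, 260.0]]
key centre [0.5169 0.146  0.0267] reader y [0.452 0.891 0.044] normal [-0.055 -0.022  0.998] tilt deg 3.4
middle top [0.533 0.179 0.028]
```

The tray now carries the reader's weight (wrist force z went from -2.6 to 0 N), and it is flat and centred. I release and withdraw along the tool axis.

Call:
{"method": "drive_tool", "body": {"series": [[[0,0,0],0],[[0,0,0],0],[[0,0,0],0],[[0,0,0],0],[[0,0,0],0],[[0,0,0],0],[[0,0,0],0],[[0,0,0],0],[[0,0,0],0],[[0,0,0],0]], "hand": 0}}

```text
time: 38.7
ee_pos: [0.5044, 0.124, 0.0273]
eef_rot: [0.812, 0.504, 0.268, -0.122]
ft_force: [-0.2, 0.5, -0.2]
width: 0.087
grip_force: 0.0
```

Call:
{"method": "drive_tool", "body": {"series": [[[-0.2,-0.3,0.8],0],[[-0.4,-0.6,1.2],0],[[-0.4,-0.6,1.5],0],[[-0.4,-0.6,1.5],0],[[-0.4,-0.6,2],0],[[0,0,2.5],0],[[0,0,2.5],0],[[0,0,2.5],0],[[0,0,0],0],[[0,0,0],0]]}}

```text
time: 39.95
ee_pos: [0.486, 0.0967, 0.1721]
eef_rot: [0.812, 0.504, 0.268, -0.122]
ft_force: [0.1, -0.6, 0.4]
width: 0.0869
grip_force: 0.0
```

```bash
python3 tilt.py wrist11
python3 - <<'E'
from h import *
snap('scene','scene11');w=cv2.imread('pics/wrist11.png');A=cv2.imread('pics/scene11.png')[110:310,190:400]
A=cv2.resize(A,None,fx=1.6,fy=1.6,interpolation=2);B=cv2.resize(w,None,fx=.8,fy=.8)
H=max(A.shape[0],B.shape[0]);p=lambda i:cv2.copyMakeBorder(i,0,H-i.shape[0],0,0,cv2.BORDER_CONSTANT)
cv2.imwrite('pics/both11.png',np.hstack([p(A),p(B)]))
E
```

```text
t 39.95 q [ 0.39 -0.08 -0.33  2.18 -0.74  0.85  0.05] p [0.486  0.0967 0.1721] lean 34.3 az -124.0 ytool az -27.6 F [ 0.1 -0.6  0.4] w 0.0869 g 0.0
tip [0.4885 0.1004 0.1655]
9 [[258.0, 219.0], [274.0, 219.0], [290.0, 220.0], [258.0, 238.0], [274.0, 238.0], [291.0, 239.0], [257.0, 258.0], [274.0, 258.0], [291.0, 258.0]]
key centre [0.5181 0.1464 0.0194] reader y [0.458 0.886 0.068] normal [-0.025 -0.064  0.998] tilt deg 3.9
middle top [0.535 0.179 0.022]
```

View pics/both11.png

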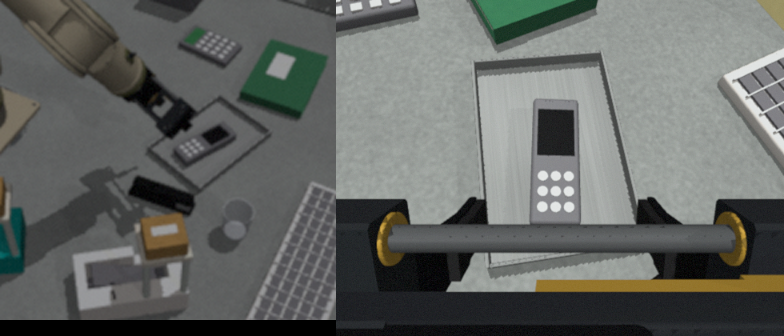

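The reader lies flat and keys up in the tray, centred to about 15 mm, at about (205,142) in the scene half. The stapler and cup are where they were, and the gripper is clear of everything, so I hand the job in.

```bash
python3 -c "
from bench import r
print(r.close_job())"
```

```text
the job is handed in; nothing more can be done
None
```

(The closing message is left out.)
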